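# Square a rock billet in the photo fixture

### The arm

A 6-joint arm with a two-finger parallel gripper is mounted at the origin on the work surface. World frame = base frame: x ahead of the robot, y to its left, z up, the work surface at z = 0. Lengths are in m, angles in rad, forces in N, time in s.
With the tool pointing down it reaches from about 0.325 to 0.925 m from the base axis. Payload 3.1 kg.
Tool frame: the origin (TCP) lies at the very end of the fingers, on their centre line; the grasp point (between the pads) lies 19 mm behind it; x points along the fingers, y is the direction in which the jaws open and shut, and the axes are right-handed (so a half turn about x gives the same grasp; the last joint's range is limited). The gripper opens to 85 mm and grips with 20 to 120 N. Pads are 22 mm wide; open, the fingers measure 114 mm over their backs; the gripper's body (76 mm by 85 mm) begins 54 mm behind the grasp point. The pads swing forward as they close: fully open they stand 13 mm farther back than shut.
Start: joints at [1.067, 0.217, 1.613, -0, 1.311, -0.112], TCP at [0.239, 0.578, 0.203] pointing down, gripper open.
Joint ranges: [-2.75, 2.75], [-0.78, 2.1], [0.31, 2.55], [-1.13, 4.27], [0.13, 2.63], [-2.58, 2.58]. Speed limits (rad/s): [2.79, 2.79, 3.14, 3.14, 3.14, 3.14].

### API

Orientations are given as a rotation vector (axis times angle).
In Python, from rig import state, imaging, finish_job gives the robot as it stands. The module is installed in compiled form; this text tells all that it offers.
- The arm moves only by the tool apply_moves, never from a script. Its argument "commands" is a list of rows, each a list of 3 entries, a list of its own where there are three numbers: the gripper command: -1 is fully open, 1 is shut, values between are in proportion, then the shift along the world's x, y, z in mm, then the turn, a rotation vector about the world's x, y, z in degrees. A call has 1 to 5 rows; each row shifts and turns the commanded pose from where the row before left it; what a row does not reach is not made up. A row lasts 1/10 s, in which the tool goes at most 50 mm and 8.59 degrees, less where a joint would pass 70% of its speed; a pose out of reach is approached as far as the arm can. A call with a gripper value outside its range is refused whole. The fingers move at their own pace and stop on an object; "newtons" is the grip in N (left out, the last holds). Time passes only in rows, so rows that do not move let the fingers close. It gives the time, the measured TCP pose, the force and the opening at its end, in the units of the state.
- state(): the state, without advancing time (a new reading comes with each control period).
- imaging.capture(name): name is "scene" or "top" or "wrist"; returns (picture, depth): 384x512x3 uint8, blue, green, red; 384x512 float32, m along the optical axis (not along the pixel's ray), 0 where there is no reading.
- imaging.camera_info(name): a dict with "K" (3x3 intrinsics, pixels), "position" and "attitude" of the camera in the world. Camera axes: x right, y down, z forward; pixel columns grow to the right and rows downward; lengths in m; the calibration is good to about 2 mm. A picture is of the moment at which its call begins: read the wrist's pose just before it. camera_info takes no time and is no camera call; for the wrist camera it gives the pose at the moment of the call.
- finish_job(): hands the job in, once; it reports no verdict.
Trained networks look in the newest picture that a camera, given by its name, has taken for a name from the list of things; names that differ only in an ending like _2 or _b are one class to them, and where a whole thing is asked for, a point or a joint stands for the part that bears it (a point fixed in the world has none). Each returns a list of dicts, best first, with "conf" (0 to 1); they miss things now and then, are a little off and sometimes report something else, mostly with a low value. They report only what shows in the picture. A call takes as long as a camera call. They do not tell look-alikes from the thing itself.
- imaging.silhouettes(camera, thing): "region" (384x512 bool, what is visible of it) and "bbox" ([left, top, right, bottom] in pixels, round what is visible of it).
The state is a dict: "clock": time; "q": joint angles; "qvel": joint speeds; "joint_torque": joint torques, N m; "tool_pos": TCP position; "tcp_rot": TCP orientation; "wrist_force": force on the tool from outside, world axes, zero at the start; "moment": the same for the moment, N m; "finger_gap": finger opening in m.
Only numpy, scipy, OpenCV 4.12 (cv2) and the standard library are available. Lean on these libraries where they do the work, as an engineer would, in place of code of your own. Each camera call takes 0.05 s, during which the arm holds its last target. There are 200 camera calls.

### The job

Get the long rock billet squared up in the fixture for its photograph, only by gentle pushing with the fingertips: first push it along the plate until its long side lies flat against the rail, between the end stop and the sliding jaw; then push the sliding jaw along the rail until the billet is closed up, without gaps, between the jaw and the end stop, still flat against the rail. Do not squeeze, lift or tip the billet, and leave all the other things where they are.

Things in the scene. Friction and masses are not known exactly. Their poses are not given: they have to be found in the camera images.
- fixture: Squaring fixture, fixed to the table: dark steel plate 220 (x) x 340 (y) x 8 mm thick, carrying rail, end stop and jaw. Origin: centre of the plate's underside, on the table surface; x points away from the robot to the rail, y along the rail to the end stop (turned about the vertical by up to 0.3 rad).
- rail_face (a point): Middle of the rail's near face, at fixture (85, 0, 19) mm; axes as the fixture's. The aluminium rail with scale ticks runs along the plate's far edge over its full length, 20 mm thick, top 30 mm above the table.
- stop_face (a point): Middle of the end stop's face that meets the billet, at fixture (52.5, 120, 21) mm; the face looks to -y. The end stop is a fixed aluminium block, 65 mm deep (fixture x = 20 to 85 mm), 22 mm thick along y, top 34 mm above the table.
- billet: Grey speckled rectangular rock billet (sawn stone block), about 0.25 to 0.5 kg, 50 (x) x 90 (y) x 30 mm high, lying loose on the fixture's plate, its underside 8 mm above the table. Origin: centre of its underside; y along its long side. It starts away from the rail, turned by up to 0.45 rad from the fixture. Home, its origin is at x = 60, y = 75 mm in the fixture's frame.
- jaw (a joint): Travel of the sliding jaw along the fixture's +y, in m, 0 to 0.17; starts between 0 and 0.03. The jaw's face towards the billet is at fixture y = -120 mm + travel, its back face 25 mm behind that. It slides with about 2 N of friction, has no spring and stays where it is left. With the billet closed up against the end stop the travel is 0.150.
- jaw_back (a point): Centre of the jaw's back (-y) face, the face to push: at fixture x = 52.5 mm, 23 mm above the table. The jaw is an aluminium block 65 mm deep (fixture x = 20 to 85 mm) and 25 mm thick at the fixture's -y end, block top 38 mm above the table, with a black thumb knob 16 mm across on it, top 50 mm above the table.
- core: Bystander: round grey rock drill core, 38 mm across, 36 mm high, standing on the plate's near corner at the jaw end. Origin: centre of its underside.
- chip: Bystander: small square rock offcut 30 x 30 x 18 mm on the plate's near corner at the end-stop end. Origin: centre of its underside.
- dropper_a: Bystander: amber dropper bottle with white cap and rubber bulb, 34 mm across, 83 mm high, standing on the table behind the rail. Origin: centre of its underside.
- dropper_b: Bystander: a second amber dropper bottle, the same, also behind the rail.
- lens: Bystander: folding hand lens, black disc 42 mm across, 12 mm thick with a steel handle, lying on the table just beyond the end-stop end of the plate. Origin: centre of the disc's underside.
- slidebox: Bystander: black slide box 110 x 85 x 34 mm on the table at the left. Origin: centre of its underside.
- dish: Bystander: shallow glass dish 90 mm across, 16 mm high on the table at the right. Origin: centre of its underside.
Things that resemble listed ones, but are neither listed nor needed, are in the scene too. Leave any pink or red look-alike of the billet alone.

How it is judged:
On the way:
1. the billet lies along the rail (within 6 mm and 0.12 rad) while the jaw is still open (travel under 0.135) (x of billet in the frame of fixture above 0.054 m and angle between the y axis of billet and the y axis of fixture, either way round below 0.12 rad and value of joint jaw below 0.135 m), for 0.1 s.
At the end, for the whole second after the job is handed in: the billet lies flat on the plate, at rest, its long side within 3 mm of the rail and within 0.05 rad of parallel, its end within 3 mm of the end stop, and the jaw within about 3.5 mm of its closed travel of 0.150 (x of billet in the frame of fixture between 0.057 and 0.063 m and y of billet in the frame of fixture between 0.072 and 0.078 m and angle between the y axis of billet and the y axis of fixture, either way round below 0.05 rad and value of joint jaw between 0.1465 and 0.1535 m and z of billet in the frame of fixture below 0.011 m and angle between billet's own z axis and vertical below 0.05 rad and linear speed of billet below 0.01 m/s); the robot touches nothing.
It fails at once if the billet is lifted more than 8 mm off the plate (z of billet in the frame of fixture above 0.016 m).
It fails at once if the billet is tipped by more than 0.2 rad (angle between billet's own z axis and vertical above 0.2 rad).
It fails at once if the fingers squeeze or ram the billet or the jaw with more than 35 N (contact force between the fingers and billet above 35 N or contact force between the fingers and jaw above 35 N).
It fails at once if a bystander (core, chip, dropper bottles, lens, slide box, dish) is moved by more than 12 mm (distance of any of core, chip, dropper_a, dropper_b, lens, slidebox, dish from where it was at the start of the episode above 0.012 m).
It also fails if it takes over 51 s, if anything falls off the work surface, if the arm or the gripper's body presses on something with over 40 N, if the wrist force passes 120 N, or if a joint passes its speed limit or range.

## Working session

There is one attempt and no reset: what is moved stays moved. The work goes in short steps, Python scripts to look and compute and a tool call to move; the robot and the scene stay as the last step left them, time stands still between calls to the robot, and variables do not carry over. Pictures are saved under pics/ and viewed, about 8 in all and at most 12, crops included, and the job is handed in when it is done.

Besides the shell and the picture viewer there is one more tool, called after "Request:" by a JSON object that holds its "name" and its "arguments", one argument or row to a line. apply_moves: Moves the arm, as the interface text tells. Its arguments: {"type":"object","properties":{"commands":{"type":"array","items":{"type":"array"}},"newtons":{"type":"number"}},"required":["commands"]}

```bash
mkdir -p pics; cat > h.py <<'E'
import numpy as np, cv2
from rig import state, imaging, finish_job
from scipy.spatial.transform import Rotation as R
def cam(n):
    i=imaging.camera_info(n); a=np.array(i["attitude"],float)
    M=a if a.shape==(3,3) else R.from_rotvec(a).as_matrix()
    return np.array(i["K"]),np.array(i["position"]),M
def cloud(n,d):
    K,p,M=cam(n); v,u=np.mgrid[:d.shape[0],:d.shape[1]]
    return np.stack([(u-K[0,2])/K[0,0]*d,(v-K[1,2])/K[1,1]*d,d],-1)@M.T+p
E
python3 - <<'E'
from h import *
print(imaging.camera_info("top"));s=state();print(s)
for n in["top","scene"]:
    p,d=imaging.capture(n);cv2.imwrite(f"pics/{n}0.png",p);np.save(n+"0.npy",d)
    P=cloud(n,d)
    for t in["fixture","billet","jaw","core","chip","dropper_a","lens"]:
        for r in imaging.silhouettes(n,t)[:3]:
            m=r["region"]&(d>0);q=P[m]
            if len(q)==0: continue
            top=q[q[:,2]>np.percentile(q[:,2],90)-.006]
            rc=cv2.minAreaRect((top[:,:2]*1000).astype(np.float32))
            print(n,t,round(r["conf"],2),r["bbox"],"ztop",np.percentile(q[:,2],95).round(3),rc)
E
```

```text
{'K': array([[397.74410253,   0.        , 252.53621547],
       [  0.        , 397.74410253, 192.91241395],
       [  0.        ,   0.        ,   1.        ]]), 'position': array([ 0.30996873, -0.0114921 ,  1.2103134 ]), 'attitude': array([-2.09150764,  2.15378581, -0.16588956])}
{'clock': 0.0, 'q': array([ 1.06678424e+00,  2.17776299e-01,  1.61490780e+00, -1.34085475e-05,
        1.31131981e+00, -1.12222841e-01]), 'qvel': array([ 0.00113929, -0.00158339,  0.00070429,  0.00124739,  0.00053551,
       -0.00190738]), 'joint_torque': array([ 5.14452731e-04, -3.96835971e+01, -3.03860128e+01, -2.74280234e-05,
        9.53880313e-03,  1.19416242e-05]), 'tool_pos': array([0.23822138, 0.5768692 , 0.20176839]), 'tcp_rot': array([ 0.30556443,  1.54957678, -0.30919919]), 'wrist_force': array([-0.87972441,  0.82861975, -0.12005906]), 'moment': array([-0.00707811,  0.00314156, -0.02868318]), 'finger_gap': 0.08532107107402775}
top fixture 0.72 [185.2, 156.1, 298.2, 228.2] ztop 0.034 ((552.0563354492188, 48.997406005859375), (336.1368408203125, 185.09844970703125), 83.995361328125)
top billet 0.95 
[... 2265 characters left out ...]
), (33.42279052734375, 36.27115249633789), 74.77468872070312)
scene chip 0.42 [317.4, 165.2, 325.1, 177.2] ztop 0.028 ((473.62060546875, 192.70948791503906), (30.491270065307617, 32.53995895385742), 77.22799682617188)
scene dropper_a 0.64 [317.6, 234.6, 329.0, 250.7] ztop 0.078 ((690.9371948242188, 111.42554473876953), (19.292728424072266, 17.85649299621582), 53.21460723876953)
scene dropper_a 0.51 [274.0, 239.4, 290.9, 257.9] ztop 0.077 ((674.6920776367188, 0.7172203063964844), (19.612545013427734, 17.832740783691406), 39.867820739746094)
scene lens 0.67 [341.5, 164.6, 350.5, 190.5] ztop 0.014 ((508.70062255859375, 259.169189453125), (35.30098342895508, 84.71915435791016), 63.9952278137207)
```

```bash
python3 - <<'E'
from h import *
p=cv2.imread("pics/top0.png");d=np.load("top0.npy");P=cloud("top",d)
c=p[120:300,120:320];cv2.imwrite("pics/crop0.png",cv2.resize(c,None,fx=4,fy=4,interpolation=cv2.INTER_CUBIC)[:600])
x,y,z=P[...,0],P[...,1],P[...,2]
m=(d>0)&(x>.40)&(x<.68)&(y>-.16)&(y<.24)&(z>.005)
m=m.astype(np.uint8);n,l,st,ce=cv2.connectedComponentsWithStats(m)
k=1+np.argmax(st[1:,4]);q=P[l==k];print(st[k],cv2.minAreaRect((q[:,:2]*1000).astype(np.float32)))
# rail top
r=(l==k)&(z>.026)&(z<.033)&(x>.58);q=P[r];print("rail",cv2.minAreaRect((q[:,:2]*1000).astype(np.float32)),len(q))
c_,_s=np.linalg.lstsq(np.c_[q[:,1],np.ones(len(q))],q[:,0],rcond=None)[:2];print("rail x=a*y+b",c_)
for zz in [(.004,.012),(.026,.032),(.032,.036),(.036,.042)]:
    w=(l==k)&(z>zz[0])&(z<zz[1]);print(zz,w.sum())
print("table z",np.median(z[(d>0)&(x>.3)&(x<.38)&(y>-.1)&(y<.05)]))
E
```

```text
[ 185  155  112   74 7029] ((524.237548828125, 44.55238342285156), (339.4628601074219, 219.95364379882812), 88.37361145019531)
rail ((603.4469604492188, 42.6849365234375), (336.8258056640625, 54.553245544433594), 88.15324401855469) 633
rail x=a*y+b [0.01248922 0.61888958]
(0.004, 0.012) 4840
(0.026, 0.032) 645
(0.032, 0.036) 345
(0.036, 0.042) 618
table z -0.00043923976354776073
```

View pics/crop0.png

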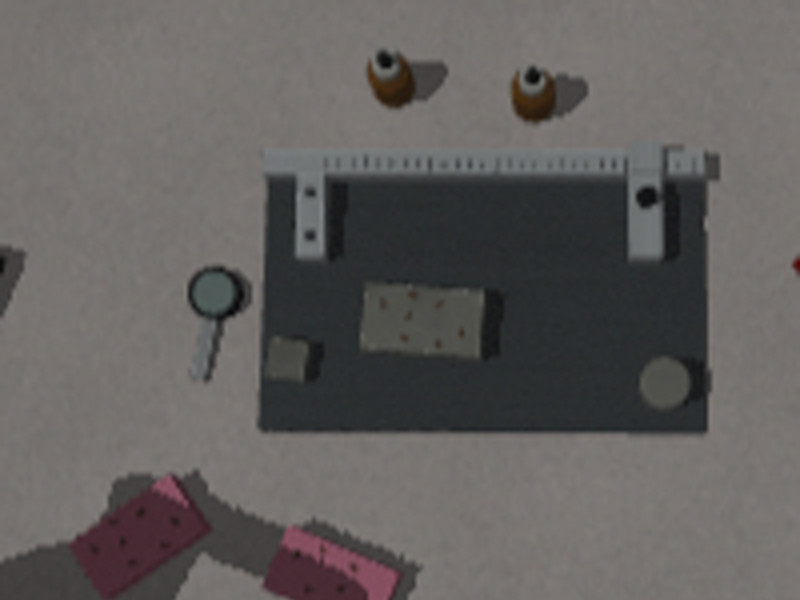

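```bash
cat >> h.py <<'E'
YAW=np.radians(-1.6);O=np.array([.5242,.0446])
RF=np.array([[np.cos(YAW),-np.sin(YAW)],[np.sin(YAW),np.cos(YAW)]])
def w(x,y): return (O+RF@np.array([x,y])/1000).round(4)
def f(p): return ((np.asarray(p)[...,:2]-O)@RF*1000).round(1)
E
python3 - <<'E'
from h import *
s=state();M=R.from_rotvec(s["tcp_rot"]).as_matrix();print(M.round(3),"yaw of tool y",np.degrees(np.arctan2(M[1,1],M[0,1])))
print("app",w(-85,44),"contact end",w(24,44),"jaw app",w(52.5,-175),"jaw end",w(52.5,-6),"billet",f([.4984,.0894]),"jaw",f([.5862,-.0818]),"core",f([.4456,-.0899]),"chip",f([.4736,.1927]))
E
```

```text
[[ 0.     0.382  0.924]
 [ 0.     0.924 -0.382]
 [-1.     0.     0.   ]] yaw of tool y 67.5540024027902
app [0.4405 0.091 ] contact end [0.5494 0.0879] jaw app [ 0.5718 -0.1318] jaw end [0.5765 0.0371] billet [-27.   44.1] jaw [  65.5 -124.6] core [ -74.8 -136.6] chip [-54.7 146.6]
```

Request:
{"name": "apply_moves", "arguments": {
  "commands": [
    [0,[18,-44,0],[0,0,4]],
    [0,[18,-44,0],[0,0,4]],
    [0,[18,-44,0],[0,0,4]],
    [0,[18,-44,0],[0,0,4]],
    [0,[18,-44,0],[0,0,4.8]]
  ]
}}

```text
clock: 1.3
tool_pos: [0.3291, 0.3561, 0.2033]
tcp_rot: [0.02, 1.57, -0.019]
wrist_force: [1.1, 0.1, 0.1]
finger_gap: 0.0434
```

Request:
{"name": "apply_moves", "arguments": {
  "commands": [
    [0,[18,-44,0],[0,0,0]],
    [0,[18,-44,0],[0,0,0]],
    [0,[18,-44,0],[0,0,0]],
    [0,[18,-44,0],[0,0,0]],
    [0,[18,-44,0],[0,0,0]]
  ]
}}

```text
clock: 1.8
tool_pos: [0.4192, 0.1359, 0.2036]
tcp_rot: [0.023, 1.569, -0.022]
wrist_force: [1.3, 0.4, -0.1]
finger_gap: 0.0424
```

Request:
{"name": "apply_moves", "arguments": {
  "commands": [
    [0,[18,-44,-20],[0,0,0]],
    [0,[0,0,-40],[0,0,0]],
    [0,[0,0,-40],[0,0,0]],
    [0,[0,0,0],[0,0,0]],
    [0,[0,0,0],[0,0,0]]
  ]
}}

```text
clock: 2.3
tool_pos: [0.4356, 0.095, 0.1037]
tcp_rot: [0.022, 1.572, -0.023]
wrist_force: [0.3, -0.7, 0.2]
finger_gap: 0.0428
```

```bash
python3 - <<'E'
from h import *
p,d=imaging.capture("wrist");P=cloud("wrist",d);cv2.imwrite("pics/w1.png",p)
for t in["billet","jaw"]:
    for r in imaging.silhouettes("wrist",t)[:2]:
        q=P[r["region"]&(d>0)];h=np.percentile(q[:,2],90);q=q[q[:,2]>h-.004]
        c=cv2.minAreaRect((q[:,:2]*1000).astype(np.float32));print(t,r["conf"],r["bbox"],h,c,f(np.array(c[0])/1000))
s=state();print(s["tool_pos"],f(s["tool_pos"]))
z=P[...,2];m=(d>0)&(z>.027)&(z<.0315)&(P[...,0]>.58);q=P[m];print(len(q))
if len(q)>50:print(cv2.minAreaRect((q[:,:2]*1000).astype(np.float32)))
E
```

```text
billet 0.79 [197.1, 226.7, 309.5, 298.1] 0.04051006012758551 ((476.68603515625, 90.66870880126953), (105.530517578125, 81.67439270019531), 1.4388803243637085) [-48.8  44.7]
billet 0.65 [456.8, 35.4, 512.0, 129.1] 0.03181798617917114 ((361.95867919921875, 279.0296325683594), (49.808345794677734, 27.901668548583984), 33.62800216674805) [-168.7  229.8]
jaw 0.73 [47.9, 297.7, 101.3, 364.1] 0.04072119075260485 ((546.2210083007812, -81.41770935058594), (15.888786315917969, 31.31380271911621), 36.6790657043457) [  25.5 -125.4]
[0.43844683 0.09555142 0.10648202] [-87.1  48.5]
182
((621.2664794921875, 71.92985534667969), (281.1695861816406, 27.56221580505371), 86.52593994140625)
```

View pics/w1.png

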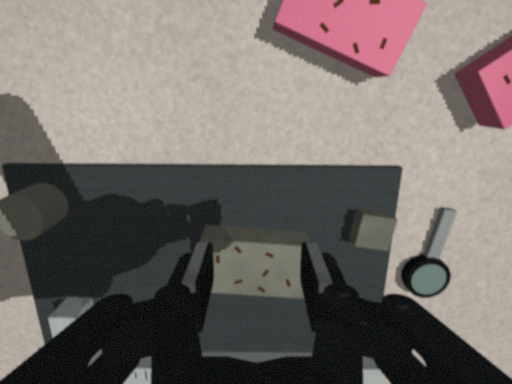

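Request:
{"name": "apply_moves", "arguments": {
  "commands": [
    [0,[0,-4,-40],[0,0,0]],
    [0,[0,0,-35],[0,0,0]],
    [0,[0,0,-16],[0,0,0]],
    [0,[0,0,0],[0,0,0]],
    [0,[0,0,0],[0,0,0]]
  ]
}}

```text
clock: 2.95
tool_pos: [0.438, 0.0914, 0.0145]
tcp_rot: [0.022, 1.567, -0.022]
wrist_force: [0.4, 0.5, -0.9]
finger_gap: 0.0427
```

Request:
{"name": "apply_moves", "arguments": {
  "commands": [
    [0,[5,0,0],[0,0,0]],
    [0,[5,0,0],[0,0,0]],
    [0,[4,0,0],[0,0,0]],
    [0,[4,-0.5,0],[0,0,0]],
    [0,[4,-0.1,0],[0,0,0]]
  ]
}}

```text
clock: 3.45
tool_pos: [0.4588, 0.0903, 0.013]
tcp_rot: [0.023, 1.57, -0.023]
wrist_force: [-0.1, 0.1, 0.5]
finger_gap: 0.0429
```

Request:
{"name": "apply_moves", "arguments": {
  "commands": [
    [0,[4,-0.1,0],[0,0,0]],
    [0,[4,-0.1,0],[0,0,0]],
    [0,[4,-0.1,0],[0,0,0]],
    [0,[4,-0.1,0],[0,0,0]],
    [0,[4,-0.1,0],[0,0,0]]
  ]
}}

```text
clock: 3.95
tool_pos: [0.4784, 0.0899, 0.0127]
tcp_rot: [0.023, 1.571, -0.023]
wrist_force: [-0.1, -0.2, -0.0]
finger_gap: 0.043
```

Request:
{"name": "apply_moves", "arguments": {
  "commands": [
    [0,[4,-0.1,0],[0,0,0]],
    [0,[4,-0.1,0],[0,0,0]],
    [0,[4,-0.1,0],[0,0,0]],
    [0,[4,-0.1,0],[0,0,0]],
    [0,[4,-0.1,0],[0,0,0]]
  ]
}}

```text
clock: 4.45
tool_pos: [0.4984, 0.0894, 0.0127]
tcp_rot: [0.023, 1.571, -0.023]
wrist_force: [0.8, -0.1, 0.4]
finger_gap: 0.0427
```

```bash
cat >> h.py <<'E'
def look(n,k,things=("billet","jaw")):
    p,d=imaging.capture(n);P=cloud(n,d)
    for t in things:
        for r in imaging.silhouettes(n,t)[:3]:
            q=P[r["region"]&(d>0)]
            if len(q)<20: continue
            h=np.percentile(q[:,2],85);q=q[abs(q[:,2]-h)<.004]
            c=cv2.minAreaRect((q[:,:2]*1000).astype(np.float32));print(n,t,round(r["conf"],2),r["bbox"],h.round(3),"size",np.round(c[1],1),"ang",round(c[2],1),"f",f(np.array(c[0])/1000))
    return p
E
python3 - <<'E'
from h import *
a=look("top",0)[130:250,170:320];b=look("scene",0)
cv2.imwrite("pics/s2.png",np.hstack([cv2.resize(a,(500,400),interpolation=2),cv2.resize(b[130:290,200:320],(300,400),interpolation=2)]))
E
```

```text
top billet 0.83 [138.8, 239.4, 169.4, 271.6] 0.031 size [50.4 89.7] ang 32.8 f [-186.   253.5]
top jaw 0.69 [276.1, 152.7, 285.0, 185.8] 0.041 size [84.1 22.5] ang 0.1 f [  63.7 -124.2]
top jaw 0.18 [184.6, 154.7, 296.3, 225.1] 0.028 size [331.1  85.2] ang 88.1 f [64.1 -2.5]
scene billet 0.96 [322.1, 114.6, 351.5, 146.7] 0.031 size [49.3 91.2] ang 33.0 f [-185.8  254.3]
scene billet 0.94 [157.9, 213.4, 196.3, 250.3] 0.031 size [50.5 90.1] ang 36.9 f [  29.5 -287.4]
scene billet 0.65 [276.7, 175.5, 303.4, 200.4] 0.039 size [86.5 48.8] ang 85.6 f [-24.9  42.2]
scene jaw 0.55 [233.8, 209.5, 246.9, 245.0] 0.041 size [24.7 89.6] ang 87.9 f [  66.1 -123.7]
scene jaw 0.5 [276.3, 173.3, 304.2, 197.8] 0.039 size [87.8 50.2] ang 85.3 f [-25.6  43. ]
scene jaw 0.2 [314.7, 164.7, 329.0, 181.0] 0.027 size [30.4 32. ] ang 78.4 f [-54.7 147.2]
```

View pics/s2.png

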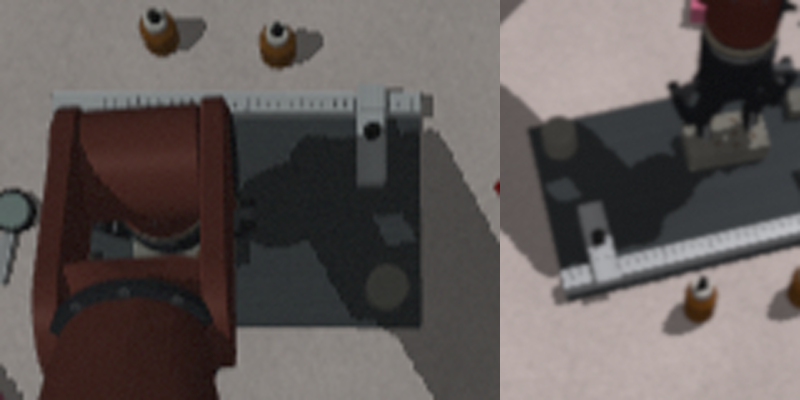

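```bash
python3 - <<'E'
from h import *
p,d=imaging.capture("scene");P=cloud("scene",d)
cv2.imwrite("pics/s3.png",cv2.resize(p[130:220,250:370],(800,600),interpolation=2))
s=state();print(s)
print(imaging.camera_info("scene"))
E
```

```text
{'clock': 4.8, 'q': array([ 3.88473669e-02,  2.21893251e-01,  2.01387858e+00,  5.81897384e-06,
        9.06212656e-01, -1.50317099e+00]), 'qvel': array([ 0.00096431,  0.00085213,  0.0008897 ,  0.0007271 , -0.0003585 ,
        0.00150753]), 'joint_torque': array([-1.36644955e-02, -3.27716482e+01, -2.33743948e+01, -5.91689786e-04,
       -2.35479529e-03,  6.54923710e-06]), 'tool_pos': array([0.49778365, 0.0894017 , 0.01261609]), 'tcp_rot': array([ 0.02259327,  1.57106964, -0.02261884]), 'wrist_force': array([1.12809001, 0.19852098, 0.17882845]), 'moment': array([0.01269824, 0.00933431, 0.02741197]), 'finger_gap': 0.04247402141829409}
{'K': array([[373.45957015,   0.        , 256.12269928],
       [  0.        , 373.45957015, 187.76371381],
       [  0.        ,   0.        ,   1.        ]]), 'position': array([ 0.99006067, -0.1589742 ,  0.93245439]), 'attitude': array([-2.14921323, -1.60386701,  0.43174065])}
```

View pics/s3.png

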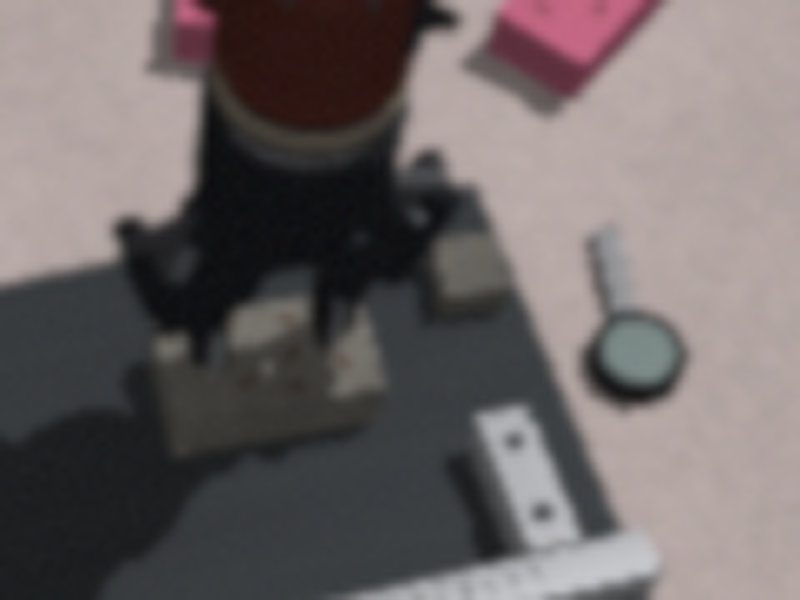

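```bash
python3 - <<'E'
from h import *
p,d=imaging.capture("scene");P=cloud("scene",d)
for c in (278,280,281,297,298,299):
  for r in range(174,188,2): print((c,r),(P[r,c]*1000).round(0),p[r,c].max(),end=" ; ")
  print()
x,y,z=P[...,0],P[...,1],P[...,2]
m=(d>0)&(p.max(2)<50)&(x>.40)&(x<.56)&(y>.03)&(y<.16)&(z>.015)
q=P[m];q=q[np.argsort(q[:,2])][:25];print((q*1000).round(0).tolist())
E
```

```text
(278, 174) [497.  51.  96.] 19 ; (278, 176) [505.  49. 100.] 18 ; (278, 178) [503.  50.  86.] 20 ; (278, 180) [493.  55.  59.] 42 ; (278, 182) [487.  58.  37.] 54 ; (278, 184) [492.  56.  35.] 53 ; (278, 186) [498.  55.  34.] 61 ; 
(280, 174) [497.  57.  95.] 18 ; (280, 176) [503.  55.  94.] 19 ; (280, 178) [507.  54.  90.] 18 ; (280, 180) [503.  57.  73.] 24 ; (280, 182) [503.  57.  62.] 29 ; (280, 184) [502.  58.  49.] 40 ; (280, 186) [501.  59.  37.] 62 ; 
(281, 174) [497.  60.  93.] 19 ; (281, 176) [505.  57.  97.] 18 ; (281, 178) [506.  57.  88.] 20 ; (281, 180) [502.  60.  71.] 39 ; (281, 182) [503.  60.  61.] 48 ; (281, 184) [503.  60.  51.] 53 ; (281, 186) [504.  61.  41.] 62 ; 
(297, 174) [491. 111.  62.] 31 ; (297, 176) [495. 110.  57.] 33 ; (297, 178) [496. 110.  48.] 31 ; (297, 180) [496. 111.  38.] 40 ; (297, 182) [503. 109.  38.] 55 ; (297, 184) [507. 107.  35.] 61 ; (297, 186) [515. 104.  39.] 61 ; 
(298, 174) [497. 111.  70.] 16 ; (298, 176) [500. 110.  65.] 18 ; (298, 178) [500. 111.  54.] 20 ; (298, 180) [504. 110.  50.] 31 ; (298, 182) [503. 112.  37.] 53 ; (298, 184) [508. 110.  36.] 66 ; (298, 186) [516. 107.  38.] 61 ; 
(299, 174) [503. 110.  80.] 23 ; (299, 176) [504. 111.  70.] 31 ; (299, 178) [507. 110.  65.] 38 ; (299, 180) [507. 111.  54.] 48 ; (299, 182) [504. 114.  37.] 71 ; (299, 184) [512. 111.  41.] 81 ; (299, 186) [515. 111.  35.] 70 ; 
[[473.0, 48.0, 36.0], [496.0, 111.0, 38.0], [500.0, 110.0, 38.0], [504.0, 111.0, 44.0], [498.0, 110.0, 46.0], [496.0, 110.0, 48.0], [493.0, 111.0, 49.0], [502.0, 58.0, 49.0], [504.0, 110.0, 50.0], [501.0, 111.0, 50.0], [502.0, 55.0, 52.0], [500.0, 111.0, 54.0], [502.0, 61.0, 54.0], [507.0, 111.0, 54.0], [502.0, 55.0, 56.0], [495.0, 110.0, 57.0], [492.0, 111.0, 57.0], [503.0, 57.0, 57.0], [493.0, 55.0, 59.0], [500.0, 111.0, 59.0], [503.0, 60.0, 61.0], [491.0, 111.0, 62.0], [502.0, 55.0, 62.0], [503.0, 57.0, 62.0], [509.0, 110.0, 63.0]]
```

Request:
{"name": "apply_moves", "arguments": {
  "commands": [
    [0,[0,0,30],[0,0,0]],
    [0,[0,0,30],[0,0,0]],
    [0,[0,0,0],[0,0,0]]
  ]
}}

```text
clock: 5.15
tool_pos: [0.5022, 0.0896, 0.0772]
tcp_rot: [0.023, 1.561, -0.022]
wrist_force: [0.1, 0.3, 0.6]
finger_gap: 0.0428
```

```bash
python3 - <<'E'
from h import *
look("scene",0,["billet"])
p,d=imaging.capture("scene");P=cloud("scene",d)
s=state();print(s["tool_pos"],s["finger_gap"])
x,y,z=P[...,0],P[...,1],P[...,2]
m=(d>0)&(x>.46)&(x<.54)&(y>.03)&(y<.15)&(z>.046)
q=P[m];q=q[np.argsort(q[:,2])][:16];print((q*1000).round(0).tolist())
cv2.imwrite("pics/s4.png",cv2.resize(p[120:210,250:370],(800,600),interpolation=2))
E
```

```text
scene billet 0.85 [321.3, 113.9, 352.8, 144.4] 0.031 size [47.8 91.3] ang 33.1 f [-184.8  254.6]
scene billet 0.69 [155.3, 213.2, 197.4, 248.7] 0.031 size [50.7 90.4] ang 36.9 f [  29.2 -287.3]
scene billet 0.5 [275.9, 121.5, 280.9, 137.2] 0.031 size [ 9.3 45.8] ang 65.6 f [-230.1   74.7]
[0.49753125 0.08940044 0.07231054] 0.04251031519725227
[[508.0, 114.0, 106.0], [491.0, 112.0, 106.0], [506.0, 61.0, 106.0], [507.0, 64.0, 106.0], [504.0, 110.0, 106.0], [495.0, 110.0, 107.0], [502.0, 110.0, 108.0], [500.0, 111.0, 108.0], [510.0, 110.0, 109.0], [504.0, 123.0, 110.0], [510.0, 115.0, 112.0], [507.0, 64.0, 112.0], [505.0, 120.0, 112.0], [502.0, 57.0, 112.0], [492.0, 111.0, 112.0], [508.0, 66.0, 112.0]]
```

View pics/s4.png

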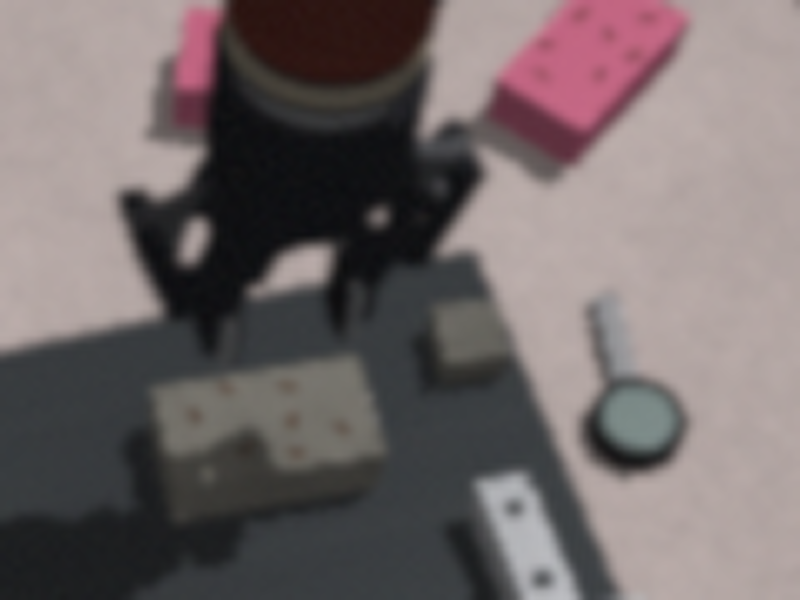

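Request:
{"name": "apply_moves", "arguments": {
  "commands": [
    [0,[-30,0.8,0],[0,0,0]],
    [0,[-32,0.8,0],[0,0,0]],
    [0,[0,0,-40],[0,0,0]],
    [0,[0,0,-30],[0,0,0]],
    [0,[0,0,-8],[0,0,0]]
  ]
}}

```text
clock: 5.8
tool_pos: [0.4307, 0.0907, -0.0094]
tcp_rot: [0.022, 1.58, -0.023]
wrist_force: [-1.0, 0.2, 0.4]
finger_gap: 0.0429
```

Request:
{"name": "apply_moves", "arguments": {
  "commands": [
    [0,[0,0,-4],[0,0,0]],
    [0,[0,0,0],[0,0,0]]
  ]
}}

```text
clock: 6.0
tool_pos: [0.436, 0.091, -0.0097]
tcp_rot: [0.023, 1.572, -0.023]
wrist_force: [-0.0, 0.4, -0.6]
finger_gap: 0.0427
```

```bash
python3 - <<'E'
from h import *
s=state();print(s["tool_pos"],s["wrist_force"],f(s["tool_pos"]))
p,d=imaging.capture("scene");P=cloud("scene",d)
cv2.imwrite("pics/s5.png",cv2.resize(p[130:220,250:370],(800,600),interpolation=2))
E
```

```text
[ 0.4359612   0.09095415 -0.0096529 ] [-0.00986191  0.44980415 -0.6250574 ] [-89.5  43.9]
```

View pics/s5.png

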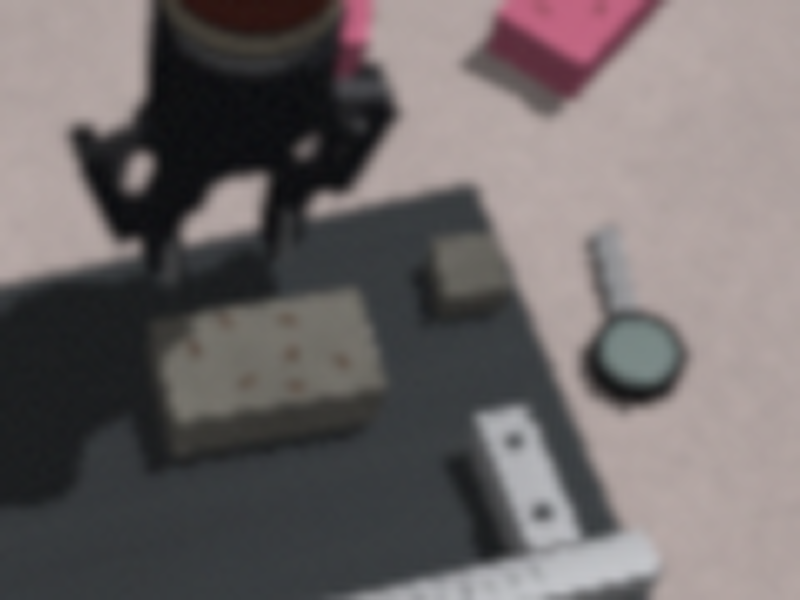

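Request:
{"name": "apply_moves", "arguments": {
  "commands": [
    [0,[0,0,-3],[0,0,0]],
    [0,[0,0,-2],[0,0,0]],
    [0,[0,0,-2],[0,0,0]],
    [0,[0,0,0],[0,0,0]]
  ]
}}

```text
clock: 6.45
tool_pos: [0.4361, 0.091, -0.0163]
tcp_rot: [0.023, 1.571, -0.023]
wrist_force: [-0.1, -0.1, 0.1]
finger_gap: 0.0427
```

```bash
python3 - <<'E'
from h import *
s=state();print(s["tool_pos"],s["wrist_force"])
p,d=imaging.capture("scene");P=cloud("scene",d)
x,y,z=P[...,0],P[...,1],P[...,2]
m=(d>0)&(x>.42)&(x<.455)&(y>.04)&(y<.13)&(z>.012)&(z<.06)
q=P[m];q=q[np.argsort(q[:,2])][:16];print((q*1000).round(0).tolist())
E
```

```text
[ 0.43610036  0.09101346 -0.01627673] [-0.06493902 -0.0936831   0.11101901]
[[454.0, 95.0, 13.0], [434.0, 86.0, 13.0], [439.0, 112.0, 15.0], [439.0, 63.0, 15.0], [430.0, 112.0, 17.0], [446.0, 67.0, 18.0], [445.0, 64.0, 18.0], [446.0, 116.0, 19.0], [439.0, 112.0, 20.0], [439.0, 62.0, 21.0], [442.0, 59.0, 21.0], [443.0, 123.0, 22.0], [446.0, 119.0, 22.0], [448.0, 112.0, 22.0], [445.0, 116.0, 23.0], [446.0, 66.0, 23.0]]
```

Request:
{"name": "apply_moves", "arguments": {
  "commands": [
    [0,[5,0,0],[0,0,0]],
    [0,[5,-0.2,0],[0,0,0]],
    [0,[4,-0.1,0],[0,0,0]],
    [0,[4,-0.1,0],[0,0,0]],
    [0,[4,-0.1,0],[0,0,0]]
  ]
}}

```text
clock: 7.0
tool_pos: [0.4586, 0.0905, -0.0163]
tcp_rot: [0.023, 1.571, -0.023]
wrist_force: [0.1, 0.0, -0.5]
finger_gap: 0.0427
```

Request:
{"name": "apply_moves", "arguments": {
  "commands": [
    [0,[4,-0.1,0],[0,0,0]],
    [0,[4,-0.1,0],[0,0,0]],
    [0,[4,-0.1,0],[0,0,0]],
    [0,[4,-0.1,0],[0,0,0]],
    [0,[4,-0.1,0],[0,0,0]]
  ]
}}

```text
clock: 7.5
tool_pos: [0.478, 0.0901, -0.0167]
tcp_rot: [0.023, 1.571, -0.022]
wrist_force: [-1.6, -0.4, -1.9]
finger_gap: 0.0428
```

Contact force now shows (−1.6 N). Continue.

Request:
{"name": "apply_moves", "arguments": {
  "commands": [
    [0,[4,-0.1,0],[0,0,0]],
    [0,[4,-0.1,0],[0,0,0]],
    [0,[4,-0.1,0],[0,0,0]],
    [0,[4,-0.1,0],[0,0,0]],
    [0,[4,-0.1,0],[0,0,0]]
  ]
}}

```text
clock: 8.0
tool_pos: [0.4985, 0.0895, -0.0163]
tcp_rot: [0.023, 1.571, -0.023]
wrist_force: [-1.5, -0.3, -1.7]
finger_gap: 0.0432
```

Request:
{"name": "apply_moves", "arguments": {
  "commands": [
    [0,[4,-0.1,0],[0,0,0]],
    [0,[4,-0.1,0],[0,0,0]],
    [0,[4,-0.1,0],[0,0,0]],
    [0,[4,-0.1,0],[0,0,0]],
    [0,[4,-0.1,0],[0,0,0]]
  ]
}}

```text
clock: 8.5
tool_pos: [0.5184, 0.089, -0.0163]
tcp_rot: [0.023, 1.571, -0.023]
wrist_force: [-2.2, -0.3, -1.6]
finger_gap: 0.0424
```

```bash
python3 - <<'E'
from h import *
look("scene",0,["billet"]);s=state();print(s["tool_pos"],f(s["tool_pos"]),s["wrist_force"])
E
```

```text
scene billet 0.84 [281.3, 190.2, 312.9, 215.5] 0.039 size [91.3 51.7] ang 87.3 f [29.1 46.4]
scene billet 0.72 [323.6, 115.3, 354.7, 146.6] 0.031 size [48.9 92.1] ang 33.3 f [-185.9  254.6]
[ 0.51945382  0.08895913 -0.0159036 ] [-6.  44.2] [-0.57318822 -0.45462132 -0.05160413]
```

Request:
{"name": "apply_moves", "arguments": {
  "commands": [
    [0,[5,-0.1,0],[0,0,0]],
    [0,[5,-0.1,0],[0,0,0]],
    [0,[5,-0.1,0],[0,0,0]],
    [0,[4,-0.1,0],[0,0,0]],
    [0,[4,-0.1,0],[0,0,0]]
  ]
}}

```text
clock: 9.1
tool_pos: [0.541, 0.0885, -0.0162]
tcp_rot: [0.023, 1.572, -0.023]
wrist_force: [-4.9, 0.3, 3.1]
finger_gap: 0.0429
```

Request:
{"name": "apply_moves", "arguments": {
  "commands": [
    [0,[1.5,-0.1,0],[0,0,0]],
    [0,[1,0,0],[0,0,0]],
    [0,[1,0,0],[0,0,0]],
    [0,[1,0,0],[0,0,0]],
    [0,[1,0,0],[0,0,0]]
  ]
}}

```text
clock: 9.6
tool_pos: [0.5462, 0.0884, -0.0162]
tcp_rot: [0.023, 1.572, -0.023]
wrist_force: [-4.5, -0.3, 3.4]
finger_gap: 0.0428
```

Request:
{"name": "apply_moves", "arguments": {
  "commands": [
    [0,[1,0,0],[0,0,0]],
    [0,[0.7,0,0],[0,0,0]],
    [0,[0.5,0,0],[0,0,0]]
  ]
}}

```text
clock: 9.9
tool_pos: [0.5486, 0.0884, -0.0162]
tcp_rot: [0.023, 1.571, -0.023]
wrist_force: [-5.8, 0.3, 4.0]
finger_gap: 0.0428
```

Request:
{"name": "apply_moves", "arguments": {
  "commands": [
    [0,[0.7,0,0],[0,0,0]],
    [0,[0.5,0,0],[0,0,0]]
  ]
}}

```text
clock: 10.1
tool_pos: [0.5499, 0.0884, -0.0162]
tcp_rot: [0.022, 1.571, -0.023]
wrist_force: [-5.4, -0.1, 3.9]
finger_gap: 0.0428
```

```bash
python3 - <<'E'
from h import *
look("scene",0);s=state();print(s["tool_pos"],f(s["tool_pos"]),s["wrist_force"])
E
```

```text
scene billet 0.97 [157.7, 215.4, 194.6, 249.4] 0.031 size [50.7 87.8] ang 35.9 f [  30.4 -287.8]
scene billet 0.82 [282.7, 197.3, 318.7, 224.2] 0.039 size [90.4 53.7] ang 88.5 f [58.9 46.5]
scene billet 0.72 [337.3, 112.4, 350.3, 138.1] 0.031 size [45.5 64.9] ang 34.5 f [-191.8  265.6]
scene jaw 0.74 [232.6, 213.0, 247.0, 243.1] 0.041 size [24.2 88.4] ang 87.9 f [  66.6 -124.1]
[ 0.55008776  0.08841691 -0.01621311] [24.7 44.5] [-5.0476951  -0.27840952  4.32751603]
```

Request:
{"name": "apply_moves", "arguments": {
  "commands": [
    [0,[0.7,0,0],[0,0,0]],
    [0,[0.7,0,0],[0,0,0]]
  ]
}}

```text
clock: 10.45
tool_pos: [0.5511, 0.0884, -0.0163]
tcp_rot: [0.023, 1.571, -0.023]
wrist_force: [-7.0, -0.3, 4.5]
finger_gap: 0.0429
```

Request:
{"name": "apply_moves", "arguments": {
  "commands": [
    [0,[0.7,0,0],[0,0,0]],
    [0,[0.5,0,0],[0,0,0]]
  ]
}}

```text
clock: 10.65
tool_pos: [0.551, 0.0884, -0.0165]
tcp_rot: [0.023, 1.574, -0.023]
wrist_force: [-8.4, 0.0, 6.1]
finger_gap: 0.0431
```

Request:
{"name": "apply_moves", "arguments": {
  "commands": [
    [0,[0.8,0,0],[0,0,0]],
    [0,[0.6,0,0],[0,0,0]],
    [0,[0,0,0],[0,0,0]]
  ]
}}

```text
clock: 10.95
tool_pos: [0.5509, 0.0885, -0.0168]
tcp_rot: [0.023, 1.577, -0.023]
wrist_force: [-9.9, -0.7, 7.9]
finger_gap: 0.0428
```

Request:
{"name": "apply_moves", "arguments": {
  "commands": [
    [0,[-6,0,0],[0,0,0]],
    [0,[-20,0,0],[0,0,0]],
    [0,[-20,0,10],[0,0,0]],
    [1,[0,0,40],[0,0,0]],
    [1,[0,0,40],[0,0,0]]
  ]
}}

```text
clock: 11.45
tool_pos: [0.5078, 0.0883, 0.0737]
tcp_rot: [0.023, 1.57, -0.023]
wrist_force: [0.4, -0.3, 0.1]
finger_gap: 0.0142
```

```bash
python3 - <<'E'
from h import *
look("scene",0);look("top",0);s=state();print(s["tool_pos"],f(s["tool_pos"]),s["wrist_force"])
E
```

```text
scene billet 0.95 [323.8, 115.6, 352.9, 145.2] 0.031 size [48.  90.6] ang 32.7 f [-185.3  255.1]
scene billet 0.78 [285.5, 197.8, 315.7, 224.1] 0.039 size [88.4 50.8] ang 88.5 f [62.  45.5]
scene billet 0.72 [157.2, 213.2, 196.6, 252.4] 0.031 size [51.  89.7] ang 36.7 f [  29.4 -287.3]
scene jaw 0.9 [233.6, 211.4, 247.4, 243.7] 0.041 size [25.  87.8] ang 88.0 f [  67.3 -123.8]
scene jaw 0.45 [312.7, 233.9, 329.8, 251.8] 0.065 size [19.7 17.3] ang 36.2 f [165.2  70.8]
top billet 0.83 [313.8, 168.4, 351.6, 197.1] 0.032 size [49.  89.3] ang 36.2 f [  29.2 -288.3]
top billet 0.65 [138.1, 238.2, 170.1, 270.1] 0.031 size [50.3 90.3] ang 32.6 f [-185.6  253.3]
top billet 0.46 [277.4, 153.6, 285.1, 187.0] 0.041 size [24.2 87.3] ang 87.7 f [  65.3 -124.6]
top jaw 0.83 [276.2, 154.4, 286.6, 188.9] 0.041 size [24.3 87.6] ang 87.6 f [  65.5 -124.6]
[0.50786871 0.0883181  0.07288849] [-17.5  43.2] [-0.30750964  0.24327535  0.78144339]
```

Request:
{"name": "apply_moves", "arguments": {
  "commands": [
    [1,[0,-40,20],[0,0,-8.2]],
    [1,[0,-45,0],[0,0,-8.2]],
    [1,[20,-45,0],[0,0,-8.2]],
    [1,[22,-45,0],[0,0,-8.2]],
    [1,[22,-45,0],[0,0,-8.2]]
  ]
}}

```text
clock: 12.25
tool_pos: [0.5713, -0.1329, 0.0914]
tcp_rot: [0.587, 1.493, -0.587]
wrist_force: [-0.2, 0.7, -0.0]
finger_gap: -0.0003
```

Request:
{"name": "apply_moves", "arguments": {
  "commands": [
    [1,[0,0,0],[0,0,-8.2]],
    [1,[0,0,0],[0,0,-8.2]],
    [1,[0,0,0],[0,0,-8.2]],
    [1,[0,0,0],[0,0,-8.2]],
    [1,[0,0,0],[0,0,-8.2]]
  ]
}}

```text
clock: 12.75
tool_pos: [0.5706, -0.1312, 0.091]
tcp_rot: [1.131, 1.26, -1.134]
wrist_force: [1.1, -0.1, -0.0]
finger_gap: 0.0001
```

Request:
{"name": "apply_moves", "arguments": {
  "commands": [
    [1,[0,0,0],[0,0,-8]],
    [1,[0,0,-40],[0,0,0]],
    [1,[0,0,0],[0,0,0]]
  ]
}}

```text
clock: 13.05
tool_pos: [0.566, -0.1295, 0.0466]
tcp_rot: [1.227, 1.208, -1.238]
wrist_force: [-1.5, 0.9, -1.5]
finger_gap: -0.0002
```

```bash
python3 - <<'E'
from h import *
s=state();print(s["tool_pos"],f(s["tool_pos"]),s["wrist_force"],s["q"].round(2))
M=R.from_rotvec(s["tcp_rot"]).as_matrix();print("tool y yaw",np.degrees(np.arctan2(M[1,1],M[0,1])))
p,d=imaging.capture("scene");P=cloud("scene",d);t=s["tool_pos"]
q=P[(d>0)&(abs(P[...,0]-t[0])<.03)&(abs(P[...,1]-t[1])<.03)&(P[...,2]>.03)];q=q[np.argsort(q[:,2])][:12];print((q*1000).round(0).tolist())
cv2.imwrite("pics/s6.png",cv2.resize(p[140:290,170:370],(800,600),interpolation=2))
E
```

```text
[ 0.56604146 -0.12947136  0.0465953 ] [  46.7 -172.8] [-1.51468921  0.89396042 -1.460774  ] [-0.35  0.31  1.81 -0.    1.03 -0.32]
tool y yaw -1.6471941280315163
[[571.0, -140.0, 101.0], [572.0, -138.0, 101.0], [580.0, -121.0, 118.0], [578.0, -137.0, 119.0], [577.0, -117.0, 121.0], [581.0, -123.0, 121.0], [580.0, -140.0, 123.0], [580.0, -120.0, 123.0], [580.0, -142.0, 124.0], [595.0, -143.0, 127.0], [592.0, -118.0, 128.0], [589.0, -122.0, 129.0]]
```

View pics/s6.png

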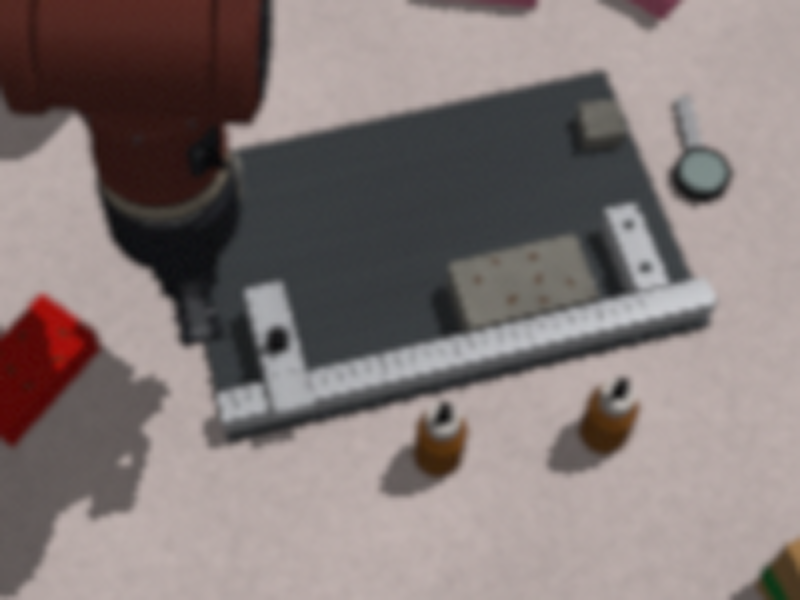

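Request:
{"name": "apply_moves", "arguments": {
  "commands": [
    [1,[5,-3,-25],[0,0,0]],
    [1,[0,0,-20],[0,0,0]],
    [1,[0,0,-10],[0,0,0]],
    [1,[0,0,0],[0,0,0]]
  ]
}}

```text
clock: 13.5
tool_pos: [0.5754, -0.1339, -0.0028]
tcp_rot: [1.23, 1.199, -1.232]
wrist_force: [0.1, 1.1, -1.3]
finger_gap: -0.0001
```

```bash
python3 - <<'E'
from h import *
s=state();print(s["tool_pos"],f(s["tool_pos"]),s["wrist_force"])
p,d=imaging.capture("scene");P=cloud("scene",d);t=s["tool_pos"]
q=P[(d>0)&(abs(P[...,0]-t[0])<.018)&(abs(P[...,1]-t[1])<.014)&(P[...,2]>.012)];q=q[np.argsort(q[:,2])][:12];print((q*1000).round(0).tolist())
E
```

```text
[ 0.57537392 -0.13390793 -0.00284022] [  56.1 -177. ] [ 0.1069929   1.05848998 -1.32318042]
[[581.0, -126.0, 47.0], [580.0, -144.0, 50.0], [581.0, -142.0, 51.0], [589.0, -144.0, 74.0], [589.0, -124.0, 75.0], [588.0, -146.0, 75.0], [589.0, -146.0, 82.0], [592.0, -120.0, 89.0], [590.0, -148.0, 90.0], [591.0, -122.0, 95.0], [592.0, -120.0, 95.0], [585.0, -146.0, 98.0]]
```

Request:
{"name": "apply_moves", "arguments": {
  "commands": [
    [1,[-3,0,-4],[0,0,0]],
    [1,[0,0,-2],[0,0,0]],
    [1,[0,0,-2],[0,0,0]],
    [1,[0,0,0],[0,0,0]]
  ]
}}

```text
clock: 13.95
tool_pos: [0.574, -0.1345, -0.0091]
tcp_rot: [1.23, 1.195, -1.23]
wrist_force: [-1.3, 0.1, -0.5]
finger_gap: 0.0
```

Request:
{"name": "apply_moves", "arguments": {
  "commands": [
    [1,[0.1,5,0],[0,0,0]],
    [1,[0.1,5,0],[0,0,0]],
    [1,[0.1,4,0],[0,0,0]],
    [1,[0.1,4,0],[0,0,0]],
    [1,[0.1,4,0],[0,0,0]]
  ]
}}

```text
clock: 14.45
tool_pos: [0.5744, -0.1119, -0.0093]
tcp_rot: [1.23, 1.196, -1.23]
wrist_force: [-0.4, 0.4, -0.3]
finger_gap: -0.0001
```

Request:
{"name": "apply_moves", "arguments": {
  "commands": [
    [1,[0.1,4,0],[0,0,0]],
    [1,[0.1,4,0],[0,0,0]],
    [1,[0.1,4,0],[0,0,0]],
    [1,[0.1,4,0],[0,0,0]],
    [1,[0.1,4,0],[0,0,0]]
  ]
}}

```text
clock: 14.95
tool_pos: [0.575, -0.0926, -0.0093]
tcp_rot: [1.23, 1.195, -1.23]
wrist_force: [0.6, -1.6, -1.4]
finger_gap: 0.0
```

```bash
python3 - <<'E'
from h import *
s=state();print(s["tool_pos"],f(s["tool_pos"]),s["wrist_force"]);look("scene",0)
E
```

```text
[ 0.57504273 -0.09256138 -0.0092718 ] [  54.7 -135.7] [ 0.59313183 -1.60857204 -1.35219827]
scene billet 0.82 [284.2, 199.7, 316.6, 224.9] 0.039 size [89.9 50.6] ang 87.3 f [61.7 46.2]
scene billet 0.67 [272.3, 124.9, 307.1, 143.9] 0.031 size [87.1 55.4] ang 69.4 f [-219.3  109.3]
scene billet 0.63 [157.8, 214.6, 196.3, 251.5] 0.031 size [49.  89.7] ang 37.8 f [  30.  -287.6]
scene jaw 0.49 [240.7, 213.7, 247.5, 242.1] 0.047 size [13.5 13.9] ang 26.3 f [  65.4 -112. ]
```

Request:
{"name": "apply_moves", "arguments": {
  "commands": [
    [1,[0.2,6,0],[0,0,0]],
    [1,[0.2,7,0],[0,0,0]],
    [1,[0.2,7,0],[0,0,0]],
    [1,[0.2,7,0],[0,0,0]],
    [1,[0.2,7,0],[0,0,0]]
  ]
}}

```text
clock: 15.6
tool_pos: [0.5761, -0.0578, -0.0093]
tcp_rot: [1.23, 1.195, -1.23]
wrist_force: [0.3, -2.4, -1.1]
finger_gap: -0.0001
```

Request:
{"name": "apply_moves", "arguments": {
  "commands": [
    [1,[0.2,7,0],[0,0,0]],
    [1,[0.2,7,0],[0,0,0]],
    [1,[0.2,7,0],[0,0,0]],
    [1,[0.2,7,0],[0,0,0]],
    [1,[0.2,7,0],[0,0,0]]
  ]
}}

```text
clock: 16.1
tool_pos: [0.5772, -0.0229, -0.0092]
tcp_rot: [1.231, 1.195, -1.23]
wrist_force: [0.9, -1.7, -0.8]
finger_gap: 0.0003
```

Request:
{"name": "apply_moves", "arguments": {
  "commands": [
    [1,[0.2,6,0],[0,0,0]],
    [1,[0.2,6,0],[0,0,0]],
    [1,[0.1,5,0],[0,0,0]],
    [1,[0.1,4,0],[0,0,0]],
    [1,[0.1,4,0],[0,0,0]]
  ]
}}

```text
clock: 16.6
tool_pos: [0.5778, 0.0018, -0.0091]
tcp_rot: [1.231, 1.195, -1.23]
wrist_force: [2.3, -2.9, 0.8]
finger_gap: 0.0001
```

```bash
python3 - <<'E'
from h import *
s=state();print(s["tool_pos"],f(s["tool_pos"]),s["wrist_force"]);look("scene",0)
E
```

```text
[ 0.57784345  0.00184338 -0.00911947] [ 54.8 -41.2] [ 2.29947978 -2.88387085  0.838598  ]
scene billet 0.91 [282.5, 199.2, 316.4, 224.7] 0.039 size [90.8 50.9] ang 88.0 f [61.5 46.2]
scene billet 0.75 [320.5, 111.9, 352.0, 144.3] 0.031 size [49.5 93.1] ang 33.3 f [-186.5  254.5]
scene billet 0.64 [158.8, 216.3, 196.2, 250.5] 0.031 size [50.2 90.5] ang 37.1 f [  29.3 -287.5]
scene jaw 0.58 [275.6, 207.6, 284.6, 234.4] 0.047 size [11.2 11.7] ang 48.6 f [ 64.9 -15.3]
```

Request:
{"name": "apply_moves", "arguments": {
  "commands": [
    [1,[0.1,3,0],[0,0,0]],
    [1,[0.1,3,0],[0,0,0]],
    [1,[0.1,3,0],[0,0,0]],
    [1,[0.1,3,0],[0,0,0]],
    [1,[0.1,3,0],[0,0,0]]
  ]
}}

```text
clock: 17.25
tool_pos: [0.5771, 0.0153, -0.0096]
tcp_rot: [1.227, 1.196, -1.233]
wrist_force: [-2.3, -6.2, 1.0]
finger_gap: -0.0001
```

Request:
{"name": "apply_moves", "arguments": {
  "commands": [
    [1,[0.1,3,0],[0,0,0]],
    [1,[0.1,3,0],[0,0,0]],
    [1,[0.1,3,0],[0,0,0]],
    [1,[0.1,2,0],[0,0,0]],
    [1,[0.1,2,0],[0,0,0]]
  ]
}}

```text
clock: 17.75
tool_pos: [0.5775, 0.0283, -0.0096]
tcp_rot: [1.227, 1.196, -1.233]
wrist_force: [-1.0, -5.7, 0.8]
finger_gap: -0.0
```

```bash
python3 - <<'E'
from h import *
s=state();print(s["tool_pos"],f(s["tool_pos"]),s["wrist_force"]);look("scene",0)
E
```

```text
[ 0.57753345  0.02826732 -0.00963435] [ 53.8 -14.8] [-1.01119383 -5.72964445  0.76310499]
scene billet 0.9 [292.9, 197.2, 322.1, 224.0] 0.039 size [89.9 50.6] ang 87.7 f [61.7 65.9]
scene billet 0.85 [158.0, 215.7, 195.3, 251.4] 0.031 size [50.6 89.6] ang 36.9 f [  29.5 -287.4]
scene billet 0.71 [278.3, 119.0, 299.3, 129.6] 0.032 size [56.9 30.1] ang 73.8 f [-231.4  100.1]
```

Request:
{"name": "apply_moves", "arguments": {
  "commands": [
    [1,[0.1,2,0],[0,0,0]],
    [1,[0,1.5,0],[0,0,0]],
    [1,[0,1,0],[0,0,0]],
    [1,[0,1,0],[0,0,0]],
    [1,[0,1,0],[0,0,0]]
  ]
}}

```text
clock: 18.4
tool_pos: [0.5778, 0.0348, -0.0096]
tcp_rot: [1.227, 1.196, -1.232]
wrist_force: [-1.7, -6.3, 0.3]
finger_gap: -0.0001
```

Request:
{"name": "apply_moves", "arguments": {
  "commands": [
    [1,[0,1,0],[0,0,0]],
    [1,[0,0.7,0],[0,0,0]],
    [1,[0,0.7,0],[0,0,0]]
  ]
}}

```text
clock: 18.7
tool_pos: [0.5779, 0.0372, -0.0096]
tcp_rot: [1.227, 1.195, -1.232]
wrist_force: [-1.5, -5.5, 0.8]
finger_gap: -0.0003
```

Request:
{"name": "apply_moves", "arguments": {
  "commands": [
    [1,[0,0.7,0],[0,0,0]],
    [1,[0,0.7,0],[0,0,0]]
  ]
}}

```text
clock: 18.9
tool_pos: [0.5779, 0.0375, -0.0096]
tcp_rot: [1.225, 1.194, -1.233]
wrist_force: [-2.1, -10.3, 0.2]
finger_gap: -0.0006
```

Request:
{"name": "apply_moves", "arguments": {
  "commands": [
    [1,[0,0.7,0],[0,0,0]],
    [1,[0,0.7,0],[0,0,0]]
  ]
}}

```text
clock: 19.1
tool_pos: [0.5779, 0.0374, -0.0096]
tcp_rot: [1.223, 1.193, -1.233]
wrist_force: [-2.0, -14.2, 0.5]
finger_gap: 0.0003
```

Request:
{"name": "apply_moves", "arguments": {
  "commands": [
    [1,[0,0.5,0],[0,0,0]],
    [1,[0,0.5,0],[0,0,0]]
  ]
}}

```text
clock: 19.3
tool_pos: [0.5779, 0.0374, -0.0096]
tcp_rot: [1.221, 1.192, -1.234]
wrist_force: [-2.3, -16.9, 0.9]
finger_gap: -0.0002
```

Request:
{"name": "apply_moves", "arguments": {
  "commands": [
    [1,[0,-4,0],[0,0,0]],
    [1,[0,-15,0],[0,0,0]],
    [1,[-1,-25,0],[0,0,0]],
    [1,[0,-30,40],[0,0,0]],
    [1,[0,-40,45],[0,0,0]]
  ]
}}

```text
clock: 19.8
tool_pos: [0.5761, -0.065, 0.0673]
tcp_rot: [1.229, 1.2, -1.231]
wrist_force: [1.2, -1.0, 0.3]
finger_gap: -0.0003
```

Request:
{"name": "apply_moves", "arguments": {
  "commands": [
    [1,[-20,-40,20],[0,0,0]],
    [1,[-30,-35,10],[0,0,0]],
    [1,[-20,-40,0],[0,0,0]],
    [1,[0,0,0],[0,0,0]]
  ]
}}

```text
clock: 20.2
tool_pos: [0.5062, -0.1843, 0.099]
tcp_rot: [1.234, 1.191, -1.234]
wrist_force: [-0.1, -0.3, 0.8]
finger_gap: -0.0004
```

```bash
python3 - <<'E'
from h import *
s=state();print(s["tool_pos"],s["wrist_force"],s["clock"]);p=look("scene",0);a=look("top",0,["billet","jaw","core","chip","dropper_a","lens","dish","slidebox"])
cv2.imwrite("pics/s7.png",np.hstack([cv2.resize(a[130:240,170:310],(480,400),interpolation=2),cv2.resize(p[180:260,230:294],(320,400),interpolation=2)]) if 0 else np.vstack([cv2.resize(a[140:240,170:310],(420,300),interpolation=2),cv2.resize(p[160:260,220:360],(420,300),interpolation=2)]))
E
```

```text
[ 0.50615869 -0.18427652  0.0989513 ] [-0.11505627 -0.29350919  0.76721213] 20.2
scene billet 0.66 [273.3, 120.0, 307.5, 139.9] 0.031 size [88.2 52.6] ang 67.0 f [-218.2  109.3]
scene billet 0.66 [158.2, 217.4, 195.5, 252.5] 0.031 size [51.1 90.4] ang 36.4 f [  29.  -287.8]
scene billet 0.64 [296.3, 195.8, 329.3, 224.2] 0.039 size [90.  51.2] ang 89.6 f [62.5 75.8]
scene jaw 0.58 [280.0, 196.1, 298.6, 231.8] 0.04 size [26.2 91.3] ang 88.2 f [66.9 17.6]
scene jaw 0.32 [394.8, 144.2, 435.5, 180.5] 0.035 size [ 85.9 112.7] ang 69.7 f [-10.3 428.2]
top billet 0.96 [140.7, 236.7, 170.0, 271.5] 0.032 size [49.7 89.2] ang 33.5 f [-185.7  253.2]
top billet 0.95 [199.3, 161.1, 227.8, 181.0] 0.04 size [88.7 48.1] ang 87.8 f [61.4 73.4]
top billet 0.89 [181.9, 252.2, 218.4, 278.5] 0.032 size [89.4 49.6] ang 65.6 f [-217.9  109. ]
top jaw 0.55 [228.2, 154.2, 239.4, 187.3] 0.042 size [24.3 84.3] ang 86.0 f [64.3 15.6]
top core 0.56 [282.4, 209.9, 292.6, 225.9] 0.046 size [33.6 23.5] ang 16.2 f [ -78.  -130.9]
top core 0.45 [184.1, 153.8, 295.7, 226.9] 0.024 size [147.6 328. ] ang 21.8 f [91.3  8.4]
top chip 0.55 [191.2, 205.0, 199.0, 213.8] 0.027 size [27.3 29.8] ang 79.5 f [-53.9 146.2]
top dropper_a 0.68 [248.6, 135.6, 262.2, 150.2] 0.065 size [18.  19.4] ang 88.5 f [152.2 -40.5]
top dropper_a 0.56 [210.9, 131.4, 220.2, 147.6] 0.066 size [18.3 19.3] ang 88.9 f [164.7  70.5]
top lens 0.65 [165.6, 186.9, 179.0, 212.6] 0.013 size [42.  72.9] ang 59.2 f [-15.9 214.4]
top lens 0.27 [230.3, 153.3, 237.5, 185.9] 0.041 size [24.3 87.5] ang 86.5 f [65.9 15.9]
top dish 0.64 [396.0, 190.3, 426.1, 217.8] 0.015 size [86.7 87.2] ang 51.5 f [ -45.  -510.2]
top slidebox 0.75 [78.6, 173.4, 119.7, 218.4] 0.035 size [ 84.5 108.7] ang 69.4 f [-10.9 426.9]
```

View pics/s7.png

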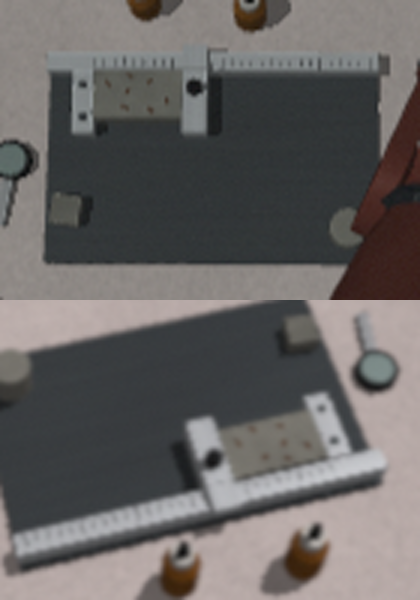

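```bash
python3 -c "
from h import *
print(finish_job())"
```

```text
the job is handed in; nothing more can be done
None
```

The billet is flat against the rail and closed up between the jaw and the end stop, and I handed the job in at about 20 s of the 51 s allowed. I pushed it to the rail with the half-open fingertips. After that I pushed the jaw with shut fingers until it stalled at about 17 N. The fingers were then pulled back and lifted clear.

**Last checks in the fixture frame, from the scene and top cameras:**

| Quantity | Measured (scene / top) | Target |
|---|---|---|
| Billet x | 62.5 / 61.4 mm | 57–63 mm |
| Billet y | 75.8 / 73.4 mm | 72–78 mm |
| Jaw travel | about 150 / 148 mm | 146.5–153.5 mm |
| Billet angle to fixture | 1.2° / 0.6° | under 2.9° |

- **Agreement:** The two cameras differ by 1–2 mm, about the calibration error. Billet x is in range but near its upper limit. The measured x values sit beyond the 60 mm the rail allows, so I read them as calibration bias.
- **Forces:** The largest push I read at the wrist was about 10 N on the billet and 17 N on the jaw.
- **Bystanders:** Core, chip and lens show no clear movement in the last views. The core was partly hidden by the arm, so its check is weaker. The bottles, dish and slide box were detected, but I have no start positions on record in the same measure to compare.

**What disagreed:** At half opening, the depth images showed the fingertips about 33 mm above the reported TCP height. Because of that, my first push passed over the billet without contact and without moving it noticeably. I worked lower after that, at reported heights slightly below zero, guided by force and images.

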